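# Seat the juicer's reamer and tap it home

## Robot

A 6-joint arm with a two-finger parallel gripper is mounted at the origin on the work surface. World frame = base frame: x ahead of the robot, y to its left, z up, the work surface at z = 0. Lengths are in m, angles in rad, forces in N, time in s.
With the tool pointing down it reaches from about 0.35 to 0.975 m from the base axis. Payload 4.9 kg.
Tool frame: the origin (TCP) lies midway between the tips of the shut fingers; the grasp point (between the pads) lies 19 mm behind it; z points along the fingers, y is the line along which they close (so a half turn about z gives the same grasp; the last joint's range is limited). The gripper opens to 85 mm and grips with 20 to 120 N. Pads are 22 mm wide; open, the fingers measure 114 mm over their backs; the gripper's body (76 mm by 85 mm) begins 54 mm behind the grasp point. The pads swing forward as they close: fully open they stand 13 mm farther back than shut.
Start: joints at [0.99, 0.053, 1.613, -0, 1.476, -0.119], TCP at [0.278, 0.56, 0.198] pointing down, gripper open.
Joint ranges: [-3.01, 3.01], [-1.01, 2.22], [0.06, 2.58], [-1.02, 4.17], [0.09, 2.62], [-3.14, 3.14]. Speed limits (rad/s): [2.57, 2.57, 3.14, 3.14, 3.14, 3.14].

## Interface

Orientations are given as a unit quaternion [w, x, y, z].
In Python, from plant import state, grab_frame, camera_info, job_done, spot_in, masks_of, pinpoint gives the robot as it stands.
- The arm moves only by the shell command python3 -m handwheel 'ROWS' [OPENING]. ROWS is JSON, a list that holds one entry, the list of rows, each a list of 6 numbers: the shift along the world's x, y, z in m, then the turn, a rotation vector about the world's x, y, z in degrees. In form: [[[tx, ty, tz, ax, ay, az], ...]]. A call has 1 to 20 rows; each row shifts and turns the commanded pose from where the row before left it; what a row does not reach is not made up. A row lasts 1/12 s, in which the tool goes at most 41.7 mm and 7.16 degrees, less where a joint would pass 70% of its speed; a pose out of reach is approached as far as the arm can. A call is refused whole if a number of a shift passes 0.0417 or a number of a turn 7.16, either way. A call with a gripper value outside its range is refused whole. OPENING is the opening, from 0 (shut) to 1 (fully open), set as the call begins (- or left out, the last holds). The fingers move at their own pace and stop on an object; the grip force is fixed at half the most. Time passes only in rows, so rows that do not move let the fingers close. It gives the time, the measured TCP pose, the force, the opening and the grip force at its end, in the units of the state.
- state(): the state, without advancing time (a new reading comes with each control period).
- grab_frame(name): name is "scene" or "top"; returns (picture, depth): 384x512x3 uint8, blue, green, red; 384x512 float32, m along the optical axis (not along the pixel's ray), 0 where there is no reading.
- camera_info(name): a dict with "fx", "fy", "cx", "cy" (pixels), "T" (4x4, takes a point from camera to world coordinates). Camera axes: x right, y up, looking along -z (the intrinsics and any distortion apply to the point x, -y, -z); pixel columns grow to the right and rows downward; lengths in m; the calibration is good to about 2 mm. A picture is of the moment at which its call begins. camera_info takes no time and is no camera call.
- job_done(): hands the job in; it is judged then, once.
Trained networks look in the newest picture that a camera, given by its name, has taken for a name from the list of things; names that differ only in an ending like _2 or _b are one class to them, and where a whole thing is asked for, a point or a joint stands for the part that bears it (a point fixed in the world has none). Each returns a list of dicts, best first, with "conf" (0 to 1); they miss things now and then, are a little off and sometimes report something else, mostly with a low value. They report only what shows in the picture. A call takes as long as a camera call.
- spot_in(camera, thing): "box" ([left, top, width, height] in pixels, round what is visible of it).
- masks_of(camera, thing): "region" (384x512 bool, what is visible of it) and "box" ([left, top, width, height] in pixels, round what is visible of it).
- pinpoint(camera, thing): "position" ([column, row] in pixels: a listed point, or the origin of a listed thing).
The state is a dict: "time": time; "joint_pos": joint angles; "joint_vel": joint speeds; "joint_efforts": joint torques, N m; "tool_pos": TCP position; "tool_rot": TCP orientation; "contact_force": force on the tool from outside, world axes, zero at the start; "ft_torque": the same for the moment, N m; "gripper_width": opening from 0.0 (shut) to 1.0 (fully open); "grasp_force": force on a finger pad.
Only numpy, scipy, OpenCV 4.12 (cv2) and the standard library are available. Lean on these libraries where they do the work, as an engineer would, in place of code of your own. Each camera call takes 0.05 s, during which the arm holds its last target. There are 200 camera calls.

## Task

The stall's citrus juicer has no reamer on it. Take the wooden reamer (the one with the ribbed, pointed dome) out of the tool rack, stand its tapered shank upright in the juicer's socket and let go while it still stands proud; then tap or press it down from above with closed fingers until its shoulder is fully home on the socket's rim and stays there. Leave the pestle and the pastry stamp standing in the rack.

Things in the scene. Friction and masses are not known exactly. Their poses are not given: they have to be found in the camera images.
- reamer_body (a point): Reamer, pale wood, upright, 122 mm tall, 110 g: tapered shank 50 long (16 mm across at tip, 26 at top), flat shoulder, straight body 40 across and 46 high, ribbed dome 26 high with flat top 18 across. Point: centre of the straight body, 23 above shoulder, 49 below top; grip here, any yaw; z up. Starts in a rack hole, shoulder on the rack's top, shank loose in the hole: lift 55 mm to clear.
- socket_mouth (a point): Centre of the socket's mouth (28 mm across, bore narrows), 100 mm above table, z up; hub 50 mm across in a dish 172 across, rim 32 lower; fixed. Set in by its own weight, the reamer stands alone, shoulder 15 mm above the mouth; about 10 N from above drives it down (it stays where left) until the shoulder stops on the rim: body point 23, top 72 mm above mouth. Let go before pushing it home.
- pestle_mid (a point): Bystander in another rack hole: wooden pestle, slim 26 mm handle, 42 mm ball on top (98 mm above the rack's top). Point: on its axis, 40 mm above the rack's top. The rack is a fixed dark wooden block 290 x 75 x 60 mm high; its three holes are 100 mm apart in a row along its length.
- stamp_mid (a point): Bystander in the remaining rack hole: wooden pastry stamp, 36 mm round handle with a flat disc 52 mm across on top (49 mm above the rack's top). Point: on its axis, 20 mm above the rack's top.

How it is judged:
On the way, in this order (a step that is already met when the one before it is completed fails the run):
1. the reamer stands upright in the socket, let go, still at least 4 mm short of home (horizontal distance between reamer_body and socket_mouth below 0.01 m and z of reamer_body in the frame of socket_mouth between 0.027 and 0.043 m and angle between reamer_body's own z axis and vertical below 0.17 rad and contact force between reamer and the fingers below 0.2 N), for 0.2 s.
2. it has been tapped down until its shoulder is home on the rim (horizontal distance between reamer_body and socket_mouth below 0.01 m and z of reamer_body in the frame of socket_mouth below 0.026 m), for 0.1 s.
At the end, for the whole second after the job is handed in: The reamer is in the socket, its axis within 10 mm of the socket's and upright within 10 degrees, its shoulder within 3 mm of the rim, at rest; the pestle and the stamp stand in the rack within 25 mm of where they were (all of step 2 and angle between reamer_body's own z axis and vertical below 0.17 rad and linear speed of reamer below 0.02 m/s and distance of each of pestle_mid, stamp_mid from where it was at the start of the episode below 0.025 m); the robot touches nothing.
It fails at once if the pestle or the stamp is lifted or knocked out of its place (moved over 40 mm) (distance of any of pestle_mid, stamp_mid from where it was at the start of the episode above 0.04 m).
It also fails if it takes over 45 s, if anything falls off the work surface, if the arm or the gripper's body presses on something with over 40 N, if the wrist force passes 120 N, or if a joint passes its speed limit or range.

## Working session

There is one attempt and no reset: what is moved stays moved. The work goes in short steps, Python scripts to look and compute and a shell command to move; the robot and the scene stay as the last step left them, time stands still between calls to the robot, and variables do not carry over. Pictures are saved under pics/ and viewed, at most 11 in all, crops included, and the job is handed in when it is done.

```bash
mkdir -p pics; cat > h.py <<'E'
import numpy as np, cv2
from plant import *
def ray(cam,px):
    c=camera_info(cam);T=np.array(c["T"])
    d=np.array([(px[0]-c["cx"])/c["fx"],-(px[1]-c["cy"])/c["fy"],-1.0])
    return T,d
def at_z(cam,px,z):
    T,d=ray(cam,px);w=T[:3,:3]@d
    return T[:3,3]+w*(z-T[2,3])/w[2]
def cloud(cam,D):
    c=camera_info(cam);T=np.array(c["T"]);v,u=np.mgrid[:384,:512]
    P=np.stack([(u-c["cx"])/c["fx"]*D,-(v-c["cy"])/c["fy"]*D,-D],-1)
    return P@T[:3,:3].T+T[:3,3]
E
python3 - <<'E'
from h import *
for cam in("scene","top"):
    I,D=grab_frame(cam);cv2.imwrite(f"pics/{cam}0.png",I);np.save(f"{cam}0.npy",D)
    C=cloud(cam,D);i=camera_info(cam);print(cam,{k:i[k] for k in i if k!='T'},np.round(i["T"],2).tolist())
    for t in("reamer_body","socket_mouth","pestle_mid","stamp_mid"):
        for r in pinpoint(cam,t)[:2]:
            p=r["position"];q=C[int(p[1]),int(p[0])];print(cam,t,round(r["conf"],2),np.round(p,1),"surf",q.round(3),"z.133",at_z(cam,p,{'reamer_body':.083,'socket_mouth':.1,'pestle_mid':.1,'stamp_mid':.08}[t]).round(3))
E
```

```text
scene {'fx': 350.5440435859234, 'fy': 350.5440435859234, 'cx': 256.5823288609838, 'cy': 190.04836743279097} [[0.04, -0.62, 0.78, 1.04], [1.0, 0.02, -0.03, 0.01], [-0.0, 0.78, 0.62, 0.53], [0.0, 0.0, 0.0, 1.0]]
scene reamer_body 0.69 [313.2 187.9] surf [0.477 0.142 0.093] z.133 [0.468 0.145 0.083]
scene pestle_mid 0.93 [371.  246.9] surf [0.663 0.202 0.117] z.133 [0.65  0.209 0.1  ]
scene stamp_mid 0.58 [339.1 218.9] surf [0.582 0.171 0.102] z.133 [0.56  0.179 0.08 ]
top {'fx': 429.42118760429, 'fy': 429.42118760429, 'cx': 263.3363342983123, 'cy': 194.33242012710815} [[0.01, 0.99, -0.12, 0.45], [-1.0, 0.01, 0.01, 0.01], [0.02, 0.12, 0.99, 0.85], [0.0, 0.0, 0.0, 1.0]]
top reamer_body 0.68 [179.2 238.6] surf [0.463 0.143 0.13 ] z.133 [0.462 0.151 0.083]
top socket_mouth 0.89 [349.5 172. ] surf [ 0.589 -0.158  0.065] z.133 [ 0.583 -0.151  0.1  ]
top pestle_mid 0.89 [148.8 133.2] surf [0.637 0.197 0.148] z.133 [0.65  0.208 0.1  ]
top stamp_mid 0.9 [165.5 185.5] surf [0.555 0.174 0.109] z.133 [0.558 0.18  0.08 ]
```

```bash
python3 -c "
import cv2,numpy as np
cv2.imwrite('pics/both.png',cv2.resize(np.hstack([cv2.imread('pics/scene0.png'),cv2.imread('pics/top0.png')]),(800,300)))"
```

```text
(no output)
```

View pics/both.png

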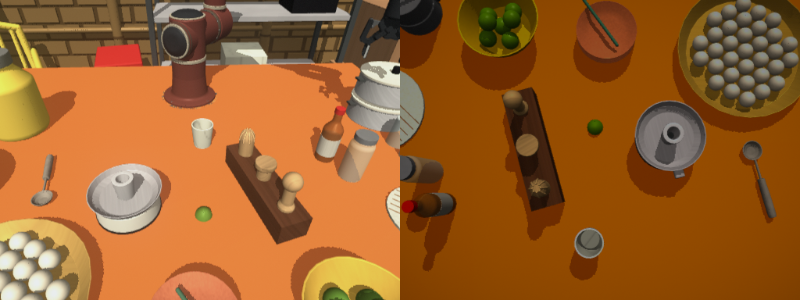

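The scene view shows the reamer at the rack end nearest the robot (top cam px about 179,238), with the stamp then the pestle along the row. The juicer hub is at about (349,172) in the top view.

```bash
cat >> h.py <<'E'
def disc(C,c,z0,z1,r):
    m=(np.hypot(C[...,0]-c[0],C[...,1]-c[1])<r)&(C[...,2]>z0)&(C[...,2]<z1)
    p=C[m][:,:2]
    if len(p)<5: return len(p)
    (a,b),R=cv2.minEnclosingCircle((p*1000).astype(np.float32))
    return len(p),p.mean(0).round(4),np.round([a,b,R],1),np.median(C[m][:,2]).round(4)
E
python3 - <<'E'
from h import *
from scipy.spatial.transform import Rotation as R
for cam in("scene","top"):
    C=cloud(cam,np.load(f"{cam}0.npy"))
    print(cam,"hub",disc(C,(.583,-.151),.092,.11,.04),"top",disc(C,(.465,.149),.12,.14,.04),"body",disc(C,(.465,.149),.07,.1,.04),
    "stamp",disc(C,(.558,.18),.1,.12,.04),"pestle",disc(C,(.65,.208),.13,.17,.04))
s=state();print(s["tool_pos"],R.from_quat(np.roll(s["tool_rot"],-1)).as_matrix().round(3),s["contact_force"])
E
```

```text
scene hub (366, array([ 0.592 , -0.1529]), array([ 590.2, -154.5,   25.7]), np.float64(0.0974)) top (144, array([0.4666, 0.1487]), array([464. , 149.2,  15.6]), np.float64(0.1275)) body (219, array([0.4762, 0.1464]), array([464. , 149.2,  19.9]), np.float64(0.0851)) stamp (462, array([0.5612, 0.1771]), array([558.1, 177.7,  26.1]), np.float64(0.1066)) pestle (551, array([0.6616, 0.2021]), array([654.5, 205.5,  20.7]), np.float64(0.1468))
top hub (407, array([ 0.587 , -0.1521]), array([ 586.9, -152.1,   24.8]), np.float64(0.0982)) top (289, array([0.4587, 0.1501]), array([458.9, 151. ,  17.8]), np.float64(0.1284)) body (51, array([0.4584, 0.1349]), array([459.2, 144.8,  18.7]), np.float64(0.0843)) stamp (685, array([0.5538, 0.1785]), array([554.5, 179.2,  25.9]), np.float64(0.1073)) pestle (487, array([0.6471, 0.2043]), array([650.2, 207. ,  20.8]), np.float64(0.15))
[0.27843354 0.5595106  0.19768661] [[-0.895  0.446 -0.   ]
 [ 0.446  0.895 -0.   ]
 [-0.    -0.    -1.   ]] [-0.25104     0.06419688 -0.1368627 ]
```

```bash
python3 - <<'E'
from h import *
for cam in("scene","top"):
    C=cloud(cam,np.load(f"{cam}0.npy"))
    for x in np.arange(.2,.65,.06):
        print(cam,round(x,2),[ (round(float(C[m][:,2].max()),2) if (m:=(abs(C[...,0]-x)<.03)&(abs(C[...,1]-y)<.03)&(C[...,2]<.5)).sum() else None) for y in np.arange(-.2,.6,.06)])
E
python3 -m handwheel '[[[0,0,0.03,0,0,0],[0,0,0.035,0,0,0],[0,0,0.035,0,0,0]]]' 1
```

```text
scene 0.2 [-0.0, -0.0, 0.0, 0.0, -0.0, 0.0, 0.0, -0.0, 0.0, 0.0, 0.0, 0.0, 0.0, 0.17]
scene 0.26 [0.0, 0.0, 0.0, -0.0, None, 0.0, 0.0, 0.0, 0.0, 0.0, 0.0, 0.33, 0.4, 0.35]
scene 0.32 [0.0, 0.0, 0.0, 0.07, 0.07, 0.0, 0.0, 0.0, 0.0, 0.0, -0.0, -0.0, 0.4, 0.35]
scene 0.38 [0.0, 0.0, 0.0, 0.07, 0.07, -0.0, None, 0.0, 0.0, -0.0, 0.11, 0.0, -0.0, -0.0]
scene 0.44 [-0.0, -0.0, 0.0, 0.0, 0.0, 0.11, 0.13, 0.06, 0.0, 0.0, 0.17, -0.0, 0.0, 0.0]
scene 0.5 [0.07, 0.07, 0.07, 0.0, 0.0, 0.06, 0.13, 0.06, 0.0, 0.0, 0.14, 0.14, 0.0, 0.0]
scene 0.56 [0.1, 0.1, 0.07, 0.0, 0.0, 0.0, 0.11, 0.11, 0.0, 0.0, 0.11, 0.11, 0.01, 0.0]
scene 0.62 [0.1, 0.1, 0.07, 0.01, 0.02, 0.0, 0.15, 0.16, 0.0, 0.0, 0.0, 0.01, 0.01, None]
top 0.2 [0.0, 0.0, 0.0, 0.0, 0.0, 0.0, 0.0, 0.0, 0.0, 0.0, 0.0, 0.0, 0.0, None]
top 0.26 [0.0, 0.0, 0.0, 0.0, 0.0, 0.0, 0.0, 0.0, 0.0, 0.0, 0.0, 0.0, 0.0, None]
top 0.32 [0.0, 0.0, 0.0, 0.08, 0.08, 0.07, 0.0, 0.0, 0.0, 0.0, 0.0, 0.0, 0.0, None]
top 0.38 [0.0, 0.0, 0.0, 0.07, 0.08, 0.0, 0.06, 0.0, 0.0, 0.0, 0.17, 0.0, 0.0, None]
top 0.44 [0.0, 0.0, 0.0, 0.0, 0.0, 0.11, 0.13, 0.06, 0.0, 0.0, 0.17, 0.11, 0.0, None]
top 0.5 [0.07, 0.07, 0.07, 0.0, 0.0, 0.06, 0.13, 0.06, 0.0, 0.0, 0.14, 0.14, 0.0, None]
top 0.56 [0.1, 0.1, 0.07, 0.0, 0.0, 0.0, 0.11, 0.11, 0.0, 0.0, 0.0, 0.0, 0.01, None]
top 0.62 [0.1, 0.1, 0.07, 0.0, 0.02, 0.0, 0.15, 0.16, 0.0, 0.0, 0.0, 0.01, 0.01, None]
time: 0.75
tool_pos: [0.278, 0.5589, 0.2976]
tool_rot: [-0.0, 0.229, 0.973, -0.001]
contact_force: [0.9, 1.2, 0.2]
gripper_width: 0.999
grasp_force: 0.0
```

```bash
python3 -m handwheel '[[[0.0115,-0.0256,0,0,0,2.7],[0.0115,-0.0256,0,0,0,2.7],[0.0115,-0.0256,0,0,0,2.7],[0.0115,-0.0256,0,0,0,2.7],[0.0115,-0.0256,0,0,0,2.7],[0.0115,-0.0256,0,0,0,2.7],[0.0115,-0.0256,0,0,0,2.7],[0.0115,-0.0256,0,0,0,2.7],[0.0115,-0.0256,0,0,0,2.7],[0.0115,-0.0256,0,0,0,2.7],[0.0115,-0.0256,0,0,0,2.7],[0.0115,-0.0256,-0.01,0,0,2.7],[0.0115,-0.0256,-0.02,0,0,2.7],[0.0115,-0.0256,-0.03,0,0,2.7],[0.0115,-0.0256,-0.03,0,0,2.7],[0.0115,-0.0256,-0.02,0,0,2.7],[0,0,0,0,0,0],[0,0,0,0,0,0]]]' 1
python3 - <<'E'
from h import *
from scipy.spatial.transform import Rotation as R
s=state();print(s["tool_pos"],R.from_quat(np.roll(s["tool_rot"],-1)).as_matrix().round(3)[:,1:].tolist())
O=[]
for cam in("scene","top"):
    I,D=grab_frame(cam);C=cloud(cam,D)
    r=pinpoint(cam,"reamer_body")
    print(cam,[(x["conf"],at_z(cam,x["position"],.083).round(4)) for x in r[:1]],"top",disc(C,(.462,.149),.115,.14,.03))
    O.append(I)
cv2.imwrite('pics/b1.png',cv2.resize(np.hstack(O),(800,300)))
E
```

```text
time: 2.25
tool_pos: [0.4618, 0.1489, 0.1862]
tool_rot: [-0.002, -0.144, 0.99, 0.0]
contact_force: [-0.3, 1.4, -0.5]
gripper_width: 0.998
grasp_force: 0.0
[0.46179055 0.14887017 0.18619408] [[-0.285, -0.003], [0.959, -0.0], [0.001, -1.0]]
scene [(0.84, array([0.4678, 0.1479, 0.083 ]))] top (198, array([0.4678, 0.1485]), array([461.9, 150.4,  19.3]), np.float64(0.1245))
top [(0.77, array([0.4586, 0.156 , 0.083 ]))] top (120, array([0.4502, 0.144 ]), array([451.2, 144.7,  16.6]), np.float64(0.1237))
```

View pics/b1.png

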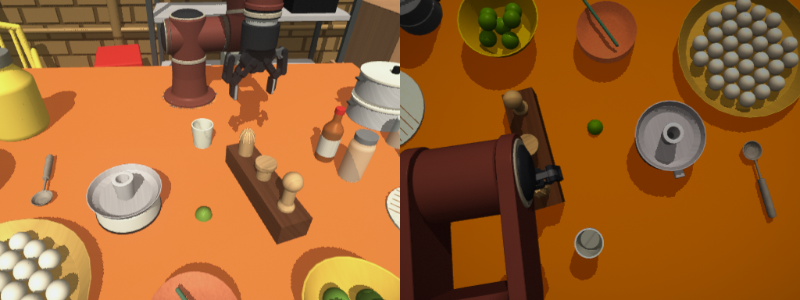

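```bash
python3 - <<'E'
from h import *
s=state();print(s["tool_pos"],s["time"])
for cam in("scene","top"):
    c=camera_info(cam);T=np.array(c["T"])
    for P in([.462,.149,.186],[.462,.149,.132]):
        p=T[:3,:3].T@(np.array(P)-T[:3,3]);print(cam,c["cx"]-c["fx"]*p[0]/p[2],c["cy"]+c["fy"]*p[1]/p[2])
I,D=grab_frame("scene")
cv2.imwrite('pics/b2.png',cv2.resize(I[60:260,200:450],(800,640))[:600])
E
```

```text
[0.46315578 0.15101627 0.18962297] 2.45
scene 319.8712229323958 143.36474897640971
scene 316.9004961854903 166.72276135506831
top 168.75439781341947 237.90500309936402
top 175.32240235927696 238.45488042003137
```

View pics/b2.png

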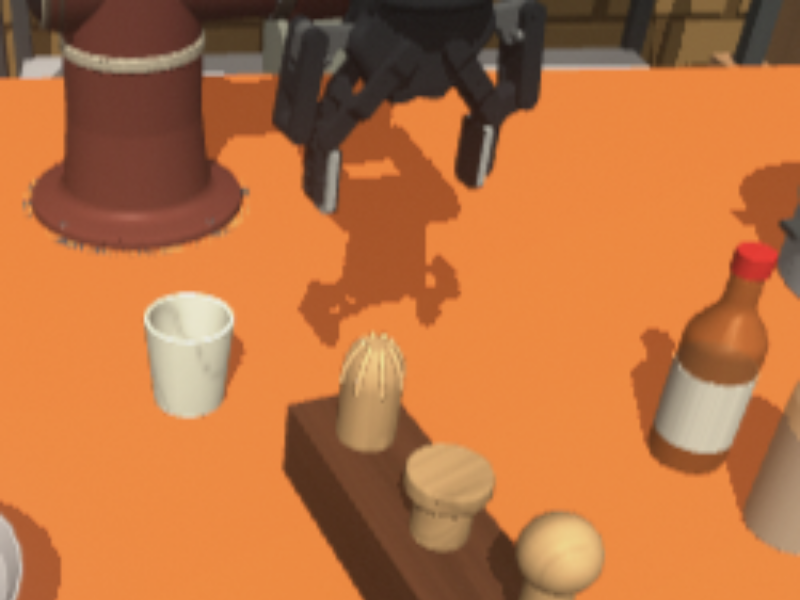

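The reamer, stamp and pestle are untouched. The open fingers (tips at about px 302,126 and 350,118 full frame) look higher than the TCP projects, so I'm checking with depth.

```bash
python3 - <<'E'
from h import *
for cam in("scene","top"):
    I,D=grab_frame(cam);C=cloud(cam,D);g=I.max(-1)
    m=(abs(C[...,0]-.45)<.12)&(abs(C[...,1]-.15)<.12)&(C[...,2]>.165)&(C[...,2]<.26)
    P=C[m];print(cam,len(P))
    for z in np.arange(.165,.26,.01):
        Q=P[(P[:,2]>=z)&(P[:,2]<z+.01)]
        if len(Q):
            a=Q@[-.285,.959,0]; L=Q[a<np.median(a)];
            c=a.min()/2+a.max()/2
            print(round(z,3),len(Q),"x",Q[:,0].min().round(3),Q[:,0].max().round(3),"y",Q[:,1].min().round(3),Q[:,1].max().round(3),"along-y",a.min().round(3),a.max().round(3),c.round(3))
s=state();print(s["tool_pos"], np.dot(s["tool_pos"],[-.285,.959,0]))
E
```

```text
scene 271
0.225 4 x 0.443 0.459 y 0.189 0.194 along-y 0.054 0.055 0.054
0.235 87 x 0.442 0.49 y 0.096 0.205 along-y -0.045 0.067 0.011
0.245 119 x 0.441 0.491 y 0.094 0.206 along-y -0.046 0.068 0.011
0.255 61 x 0.441 0.49 y 0.094 0.205 along-y -0.046 0.067 0.011
top 1
0.245 1 x 0.464 0.464 y 0.107 0.107 along-y -0.03 -0.03 -0.03
[0.4628316  0.15083164 0.18898122] 0.01274053854155365
```

```bash
python3 -m handwheel '[[[0,0,0.02,0,0,0],[0,0,0,0,0,0],[0,0,0,0,0,0],[0,0,0,0,0,0],[0,0,0,0,0,0],[0,0,0,0,0,0],[0,0,0,0,0,0],[0,0,0,0,0,0],[0,0,0,0,0,0],[0,0,0,0,0,0],[0,0,0,0,0,0],[0,0,0,0,0,0]]]' 0
python3 - <<'E'
from h import *
I,D=grab_frame("scene");C=cloud("scene",D)
m=(abs(C[...,0]-.46)<.05)&(abs(C[...,1]-.15)<.05)&(C[...,2]>.15)&(C[...,2]<.30)
P=C[m];print(len(P),np.sort(P[:,2])[:10].round(4))
Q=P[P[:,2]<P[:,2].min()+.02];print(Q.mean(0),Q.min(0),Q.max(0));print(state()["tool_pos"],np.round(state()["joint_pos"],4))
cv2.imwrite('pics/b3.png',cv2.resize(I[60:210,220:420],(800,600)))
E
```

```text
time: 3.6
tool_pos: [0.4625, 0.1499, 0.2077]
tool_rot: [0.0, -0.146, 0.989, -0.0]
contact_force: [-1.1, -0.3, 0.2]
gripper_width: 0.003
grasp_force: 0.0
749 [0.2385 0.2393 0.2395 0.2398 0.2402 0.2405 0.2406 0.2412 0.2414 0.2417]
[0.47171715 0.14741676 0.25027061] [0.45902221 0.13384281 0.23845295] [0.47729896 0.16372928 0.25834882]
[0.46247882 0.14990439 0.20769352] [ 0.1602 -0.2952  1.9145 -0.      1.5223 -1.7027]
```

View pics/b3.png

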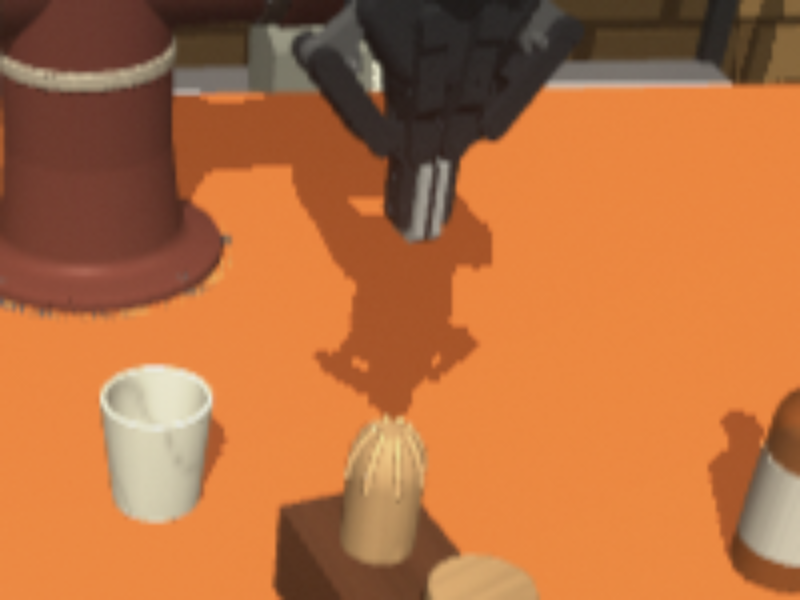

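The shut tips show at z about 0.2385 while the reported TCP is 0.2077. The real tool is about 30 mm higher than reported. I'll descend in stages and re-check against the cameras.

```bash
python3 -m handwheel '[[[0,0,0,0,0,0],[0,0,0,0,0,0],[0,0,0,0,0,0],[0,0,0,0,0,0],[0,0,0,0,0,0],[0,0,-0.02,0,0,0],[0,0,-0.03,0,0,0],[0,0,-0.03,0,0,0],[0,0,-0.025,0,0,0],[0,0,-0.013,0,0,0],[0,0,0,0,0,0],[0,0,0,0,0,0]]]' 1
cat > tip.py <<'E'
from h import *
import sys
p=state()["tool_pos"];I,D=grab_frame("scene");C=cloud("scene",D)
m=(abs(C[...,0]-p[0])<.075)&(abs(C[...,1]-p[1])<.075)&(C[...,2]>.05)&(C[...,2]<.30)&(I.max(-1)<75)
P=C[m];print(len(P),"z",np.sort(P[:,2])[:12].round(3))
Q=P[P[:,2]<P[:,2].min()+.03];a=Q@[-.285,.959,0];print("closing-axis span",a.min(),a.max(),(a.min()+a.max())/2)
print(p,np.dot(p,[-.285,.959,0]),state()["contact_force"])
cv2.imwrite(sys.argv[1],cv2.resize(I[80:230,220:420],(800,600)))
E
python3 tip.py pics/b4.png
```

```text
time: 4.65
tool_pos: [0.462, 0.1498, 0.0892]
tool_rot: [-0.001, -0.146, 0.989, -0.0]
contact_force: [-0.1, -0.0, 0.2]
gripper_width: 1.001
grasp_force: 0.0
2866 z [0.136 0.136 0.137 0.138 0.139 0.139 0.139 0.139 0.141 0.141 0.141 0.141]
closing-axis span -0.046476957686243346 0.0657031488038511 0.009613095558803877
[0.46196349 0.14984058 0.08920704] 0.012037517847753332 [ 0.15845422 -0.13372142  0.49616137]
```

View pics/b4.png

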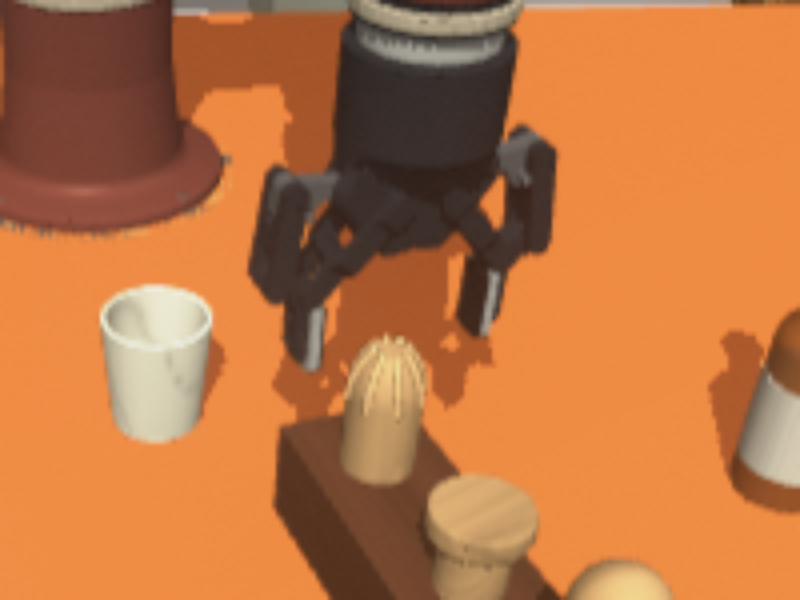

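The tips (at about z 0.136) straddle the reamer at the dome's height, confirming an offset of about +32 mm. Lateral centring looks good, so I'm lowering and gripping.

```bash
python3 -m handwheel '[[[0,0,-0.02,0,0,0],[0,0,-0.02,0,0,0],[0,0,-0.009,0,0,0],[0,0,0,0,0,0],[0,0,0,0,0,0]]]' 1; python3 -m handwheel '[[[0,0,0,0,0,0],[0,0,0,0,0,0],[0,0,0,0,0,0],[0,0,0,0,0,0],[0,0,0,0,0,0],[0,0,0,0,0,0],[0,0,0,0,0,0],[0,0,0,0,0,0]]]' 0; python3 tip.py pics/b5.png
```

```text
time: 5.12
tool_pos: [0.4631, 0.15, 0.0417]
tool_rot: [0.0, -0.146, 0.989, -0.0]
contact_force: [0.2, 0.4, 0.8]
gripper_width: 0.996
grasp_force: 0.0
time: 5.78
tool_pos: [0.4635, 0.1501, 0.0419]
tool_rot: [0.001, -0.146, 0.989, 0.0]
contact_force: [-0.0, 0.5, 5.8]
gripper_width: 0.451
grasp_force: 60.7
2436 z [0.076 0.078 0.081 0.081 0.085 0.085 0.086 0.086 0.086 0.087 0.087 0.088]
closing-axis span -0.023173972424668447 0.04252614028116521 0.009676083928248383
[0.46348131 0.15012942 0.04193021] 0.011881937988201603 [-1.18390669  1.03702885  5.18653878]
```

View pics/b5.png

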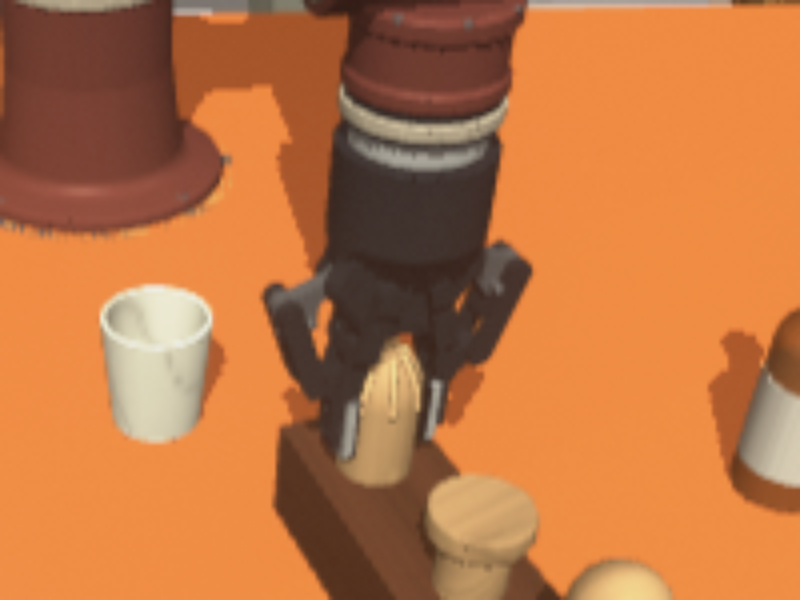

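Gripped squarely at 38 mm width on the straight body. Lifting and carrying.

```bash
python3 -m handwheel '[[[0,0,0.015,0,0,0],[0,0,0.025,0,0,0],[0,0,0.03,0,0,0],[0,0,0.03,0,0,0],[0,0,0.03,0,0,0],[0.0106,-0.02525,0,0,0,0],[0.0106,-0.02525,0,0,0,0],[0.0106,-0.02525,0,0,0,0],[0.0106,-0.02525,0,0,0,0],[0.0106,-0.02525,0,0,0,0],[0.0106,-0.02525,0,0,0,0],[0.0106,-0.02525,0,0,0,0],[0.0106,-0.02525,0,0,0,0],[0.0106,-0.02525,0,0,0,0],[0.0106,-0.02525,0,0,0,0],[0.0106,-0.02525,0,0,0,0],[0.0106,-0.02525,0,0,0,0],[0,0,0,0,0,0],[0,0,0,0,0,0],[0,0,0,0,0,0]]]' 0
cat > look.py <<'E'
from h import *
import sys
s=state();print(s["tool_pos"],s["contact_force"],s["time"])
for cam in("scene","top"):
    I,D=grab_frame(cam);C=cloud(cam,D);
    if cam=="scene": cv2.imwrite(sys.argv[1],cv2.resize(I[110:290,80:320],(800,600)))
    for x in pinpoint(cam,"reamer_body")[:1]: print(cam,x)
    hs=cv2.cvtColor(I,cv2.COLOR_BGR2HSV)
    r=masks_of(cam,"reamer_body")
    if not r: continue
    m=r[0]["region"]&(abs(C[...,0]-.59)<.06)&(abs(C[...,1]+.153)<.06); P=C[m]
    print(cam,r[0]["conf"],"z",P[:,2].min().round(3),P[:,2].max().round(3))
    for z in np.arange(.10,.26,.01):
        Q=P[(P[:,2]>=z)&(P[:,2]<z+.01)]
        if len(Q)>3: print(round(z,2),len(Q),"x",Q[:,0].max().round(4),"y",Q[:,1].min().round(4),Q[:,1].max().round(4),(Q[:,1].min()/2+Q[:,1].max()/2).round(4))
E
python3 look.py pics/c1.png
```

```text
time: 7.5
tool_pos: [0.5889, -0.1526, 0.1696]
tool_rot: [-0.001, -0.145, 0.989, 0.001]
contact_force: [0.8, -0.2, -1.2]
gripper_width: 0.446
grasp_force: 60.7
[ 0.58893941 -0.1525825   0.16959296] [ 0.77458362 -0.2245688  -1.21245183] 7.5
scene 0.8 z 0.135 0.26
0.13 20 x 0.5967 y -0.1608 -0.1461 -0.1535
0.14 41 x 0.5972 y -0.1609 -0.1456 -0.1532
0.15 51 x 0.5984 y -0.1638 -0.1443 -0.154
0.16 61 x 0.5992 y -0.1647 -0.1432 -0.1539
0.17 55 x 0.5999 y -0.1633 -0.1429 -0.1531
0.18 58 x 0.6078 y -0.172 -0.1348 -0.1534
0.19 128 x 0.6083 y -0.1714 -0.1349 -0.1532
0.2 135 x 0.6088 y -0.1708 -0.1315 -0.1512
0.21 141 x 0.6082 y -0.1693 -0.132 -0.1506
0.22 138 x 0.608 y -0.1689 -0.1314 -0.1501
0.23 165 x 0.6104 y -0.1729 -0.1318 -0.1524
0.24 206 x 0.6091 y -0.1721 -0.1344 -0.1533
0.25 213 x 0.6042 y -0.1689 -0.1391 -0.154
```

View pics/c1.png

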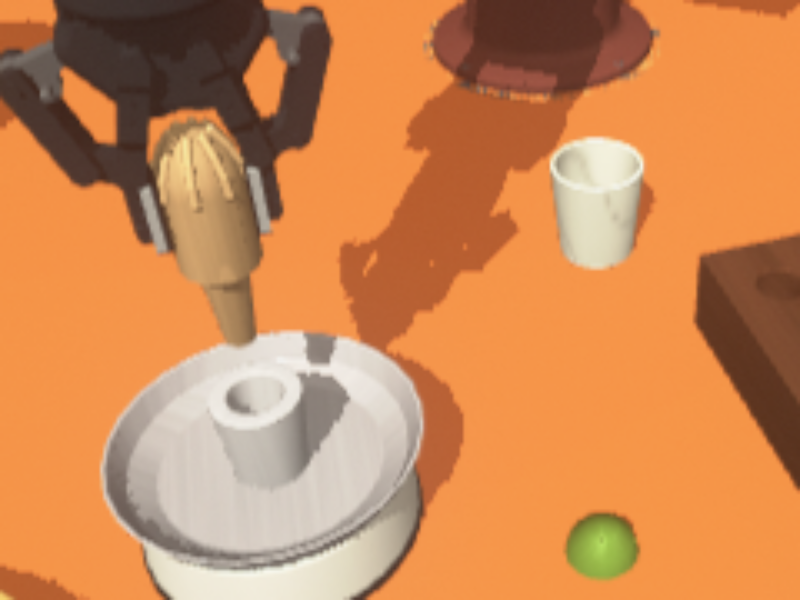

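The reamer hangs upright over the hub. Its shank tip at about (0.5887, -0.153) is within 2 mm of the socket centre. Correcting slightly and inserting in stages.

```bash
python3 -m handwheel '[[[0.0015,-0.001,0,0,0,0],[0,0,-0.02,0,0,0],[0,0,-0.02,0,0,0],[0,0,-0.01,0,0,0],[0,0,-0.005,0,0,0],[0,0,0,0,0,0],[0,0,0,0,0,0]]]' 0; python3 -m handwheel '[[[0,0,-0.004,0,0,0],[0,0,-0.003,0,0,0],[0,0,0,0,0,0],[0,0,0,0,0,0]]]' 0; python3 -m handwheel '[[[0,0,-0.003,0,0,0],[0,0,-0.002,0,0,0],[0,0,0,0,0,0],[0,0,0,0,0,0]]]' 0;  python3 look.py pics/c2.png
```

```text
time: 8.38
tool_pos: [0.5915, -0.1541, 0.1162]
tool_rot: [0.0, -0.146, 0.989, -0.0]
contact_force: [-0.5, 0.3, 0.0]
gripper_width: 0.446
grasp_force: 60.7
time: 8.72
tool_pos: [0.5912, -0.1541, 0.1089]
tool_rot: [0.0, -0.146, 0.989, -0.0]
contact_force: [-0.0, 0.4, -1.3]
gripper_width: 0.452
grasp_force: 60.7
time: 9.05
tool_pos: [0.591, -0.154, 0.1034]
tool_rot: [-0.0, -0.146, 0.989, 0.0]
contact_force: [-0.2, -0.0, -1.8]
gripper_width: 0.448
grasp_force: 60.7
[ 0.59096215 -0.15400733  0.10336013] [-0.21015084 -0.02712516 -1.79437562] 9.05
scene {'position': [148.8, 208.7], 'conf': 0.92}
scene 0.79 z 0.09 0.195
0.1 47 x 0.6031 y -0.1637 -0.1446 -0.1542
0.11 12 x 0.6086 y -0.161 -0.1372 -0.1491
0.12 104 x 0.6104 y -0.1737 -0.1362 -0.1549
0.13 106 x 0.6105 y -0.173 -0.1361 -0.1545
0.14 109 x 0.6102 y -0.1726 -0.1363 -0.1545
0.15 117 x 0.6106 y -0.172 -0.1361 -0.154
0.16 119 x 0.6118 y -0.1736 -0.1358 -0.1547
0.17 168 x 0.611 y -0.178 -0.1357 -0.1569
0.18 164 x 0.6082 y -0.1732 -0.1385 -0.1559
0.19 103 x 0.6043 y -0.1661 -0.145 -0.1555
```

View pics/c2.png

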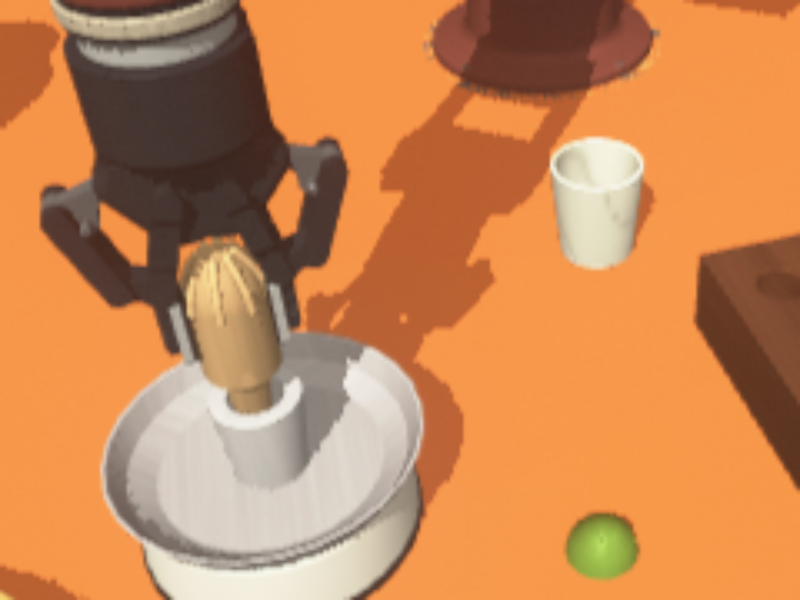

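The shank is in the mouth, centred, with no contact force. The shoulder is about 20 mm above the rim. Going down a few millimetres more.

```bash
python3 -m handwheel '[[[0,0,-0.003,0,0,0],[0,0,0,0,0,0],[0,0,0,0,0,0]]]' 0; python3 -m handwheel '[[[0,0,-0.002,0,0,0],[0,0,0,0,0,0],[0,0,0,0,0,0]]]' 0
```

```text
time: 9.6
tool_pos: [0.5909, -0.154, 0.1003]
tool_rot: [-0.0, -0.146, 0.989, 0.0]
contact_force: [1.3, -0.0, -1.4]
gripper_width: 0.45
grasp_force: 60.7
time: 9.85
tool_pos: [0.5911, -0.154, 0.0985]
tool_rot: [-0.0, -0.146, 0.989, 0.0]
contact_force: [-0.4, 0.3, -2.1]
gripper_width: 0.45
grasp_force: 60.7
```

```bash
python3 -m handwheel '[[[0,0,0,0,0,0],[0,0,0,0,0,0],[0,0,0,0,0,0],[0,0,0,0,0,0],[0,0,0,0,0,0],[0,0,0,0,0,0],[0,0,0,0,0,0],[0,0,0,0,0,0],[0,0,0,0,0,0]]]' 1;  python3 look.py pics/c3.png
```

```text
time: 10.6
tool_pos: [0.5911, -0.154, 0.0987]
tool_rot: [-0.0, -0.146, 0.989, 0.0]
contact_force: [-0.2, -0.7, 0.0]
gripper_width: 1.005
grasp_force: 0.0
[ 0.59114736 -0.15404827  0.0986983 ] [-0.24492678 -0.73599842  0.02517927] 10.6
scene {'position': [151.0, 213.1], 'conf': 0.95}
scene 0.91 z 0.092 0.188
0.1 24 x 0.6018 y -0.163 -0.1445 -0.1537
0.11 73 x 0.6099 y -0.1724 -0.1361 -0.1543
0.12 104 x 0.611 y -0.173 -0.1362 -0.1546
0.13 107 x 0.6101 y -0.1727 -0.1365 -0.1546
0.14 111 x 0.6102 y -0.1733 -0.1363 -0.1548
0.15 119 x 0.6118 y -0.1761 -0.1347 -0.1554
0.16 162 x 0.6116 y -0.1775 -0.1343 -0.1559
0.17 173 x 0.6109 y -0.1736 -0.1375 -0.1555
0.18 155 x 0.6043 y -0.1704 -0.1417 -0.1561
```

View pics/c3.png

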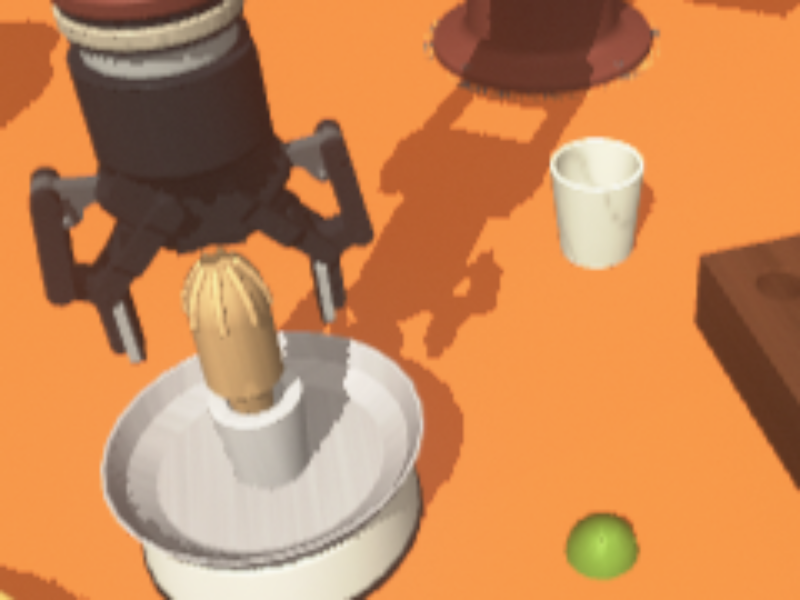

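It stands upright and free, about 15 mm proud. Raising, shutting the fingers and coming down on top.

```bash
python3 -m handwheel '[[[0,0,0.02,0,0,0],[0,0,0.03,0,0,0],[0,0,0.03,0,0,0],[0,0,0.03,0,0,0],[0,0,0,0,0,0]]]' 1; python3 -m handwheel '[[[0,0,0,0,0,0],[0,0,0,0,0,0],[0,0,0,0,0,0],[0,0,0,0,0,0],[0,0,0,0,0,0],[0,0,0,0,0,0],[0,0,0,0,0,0],[0,0,0,0,0,0],[0,0,0,0,0,0],[0,0,0,0,0,0],[0,0,-0.02,0,0,0],[0,0,-0.02,0,0,0],[0,0,0,0,0,0],[0,0,0,0,0,0]]]' 0;  python3 -m handwheel '[[[0,0,-0.004,0,0,0],[0,0,-0.004,0,0,0],[0,0,-0.004,0,0,0],[0,0,0,0,0,0]]]' 0; python3 -c "
from h import *
I,D=grab_frame('scene');C=cloud('scene',D);m=(np.hypot(C[...,0]-.59,C[...,1]+.154)<.025)
print(state()['tool_pos'],state()['contact_force'])
d=m&(I.max(-1)<75)&(C[...,2]>.13)&(C[...,2]<.23);print('tip z',np.sort(C[d][:,2])[:5])
cv2.imwrite('pics/c4.png',cv2.resize(I[110:260,80:280],(800,600)))"
```

```text
time: 11.32
tool_pos: [0.5948, -0.1555, 0.2173]
tool_rot: [0.006, -0.146, 0.989, -0.003]
contact_force: [1.3, -0.6, 1.6]
gripper_width: 0.999
grasp_force: 0.0
time: 12.48
tool_pos: [0.5902, -0.1537, 0.1674]
tool_rot: [-0.001, -0.146, 0.989, 0.001]
contact_force: [-0.0, -0.3, 1.2]
gripper_width: 0.003
grasp_force: 0.0
time: 12.82
tool_pos: [0.591, -0.154, 0.1564]
tool_rot: [-0.0, -0.146, 0.989, 0.0]
contact_force: [1.3, -0.0, 0.5]
gripper_width: 0.0
grasp_force: 0.0
[ 0.59106033 -0.15403131  0.15656494] [0.16256158 0.56899635 0.44265333]
tip z [0.21828726 0.22036905 0.22268012 0.22291137 0.22356563]
```

View pics/c4.png

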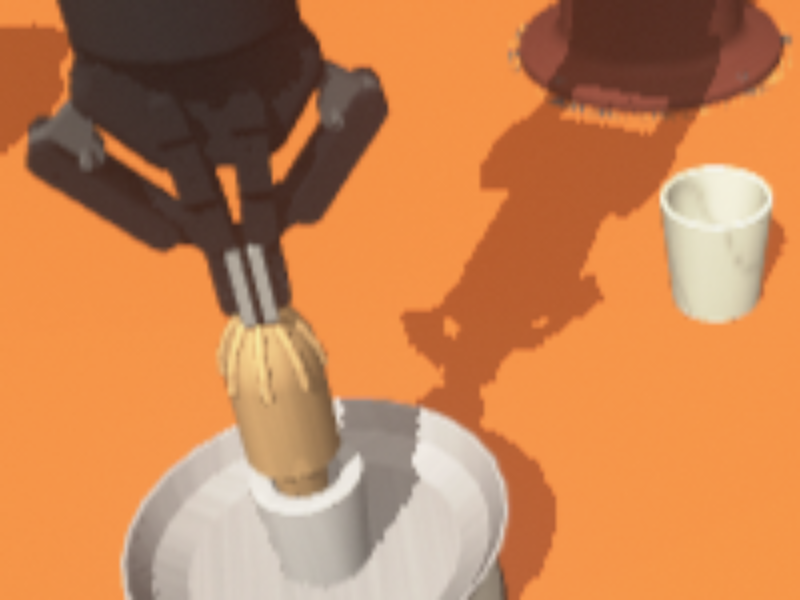

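The shut tips sit just above the dome's flat top, centred, and the reamer is still proud. Pressing in small steps.

```bash
for i in 1; do python3 -m handwheel '[[[0,0,-0.001,0,0,0],[0,0,-0.001,0,0,0],[0,0,-0.001,0,0,0],[0,0,0,0,0,0]]]' 0; python3 -m handwheel '[[[0,0,-0.001,0,0,0],[0,0,-0.001,0,0,0],[0,0,-0.001,0,0,0],[0,0,0,0,0,0]]]' 0; done
```

```text
time: 13.2
tool_pos: [0.5911, -0.154, 0.1536]
tool_rot: [-0.0, -0.146, 0.989, 0.0]
contact_force: [0.7, 0.4, -0.7]
gripper_width: -0.002
grasp_force: 0.0
time: 13.53
tool_pos: [0.5926, -0.1547, 0.1532]
tool_rot: [0.002, -0.146, 0.989, -0.001]
contact_force: [-0.9, -0.2, 6.3]
gripper_width: -0.001
grasp_force: 3.3
```

```bash
python3 -m handwheel '[[[0,0,-0.001,0,0,0],[0,0,-0.001,0,0,0],[0,0,-0.001,0,0,0],[0,0,0,0,0,0]]]' 0; python3 -m handwheel '[[[0,0,-0.001,0,0,0],[0,0,-0.001,0,0,0],[0,0,-0.001,0,0,0],[0,0,0,0,0,0]]]' 0;python3 -m handwheel '[[[0,0,-0.001,0,0,0],[0,0,-0.001,0,0,0],[0,0,-0.001,0,0,0],[0,0,0,0,0,0]]]' 0
```

```text
time: 13.87
tool_pos: [0.5929, -0.1548, 0.1508]
tool_rot: [0.002, -0.146, 0.989, -0.001]
contact_force: [-0.8, -0.5, 8.4]
gripper_width: -0.0
grasp_force: 3.9
time: 14.2
tool_pos: [0.593, -0.1548, 0.1479]
tool_rot: [0.002, -0.146, 0.989, -0.001]
contact_force: [-0.2, 0.5, 7.3]
gripper_width: 0.002
grasp_force: 4.0
time: 14.53
tool_pos: [0.5929, -0.1548, 0.1448]
tool_rot: [0.002, -0.146, 0.989, -0.001]
contact_force: [-0.4, -0.1, 8.2]
gripper_width: 0.001
grasp_force: 4.0
```

Moving down at about 8 N. Continuing to the stop.

```bash
python3 -m handwheel '[[[0,0,-0.001,0,0,0],[0,0,-0.001,0,0,0],[0,0,-0.001,0,0,0],[0,0,0,0,0,0]]]' 0; python3 -m handwheel '[[[0,0,-0.001,0,0,0],[0,0,-0.001,0,0,0],[0,0,-0.001,0,0,0],[0,0,0,0,0,0]]]' 0;python3 -m handwheel '[[[0,0,-0.001,0,0,0],[0,0,-0.001,0,0,0],[0,0,0,0,0,0]]]' 0;python3 -m handwheel '[[[0,0,-0.001,0,0,0],[0,0,-0.001,0,0,0],[0,0,0,0,0,0]]]' 0
```

```text
time: 14.87
tool_pos: [0.5932, -0.1546, 0.1424]
tool_rot: [0.002, -0.146, 0.989, -0.001]
contact_force: [0.3, 0.4, 9.3]
gripper_width: -0.002
grasp_force: 4.9
time: 15.2
tool_pos: [0.5936, -0.1542, 0.1405]
tool_rot: [0.003, -0.146, 0.989, -0.001]
contact_force: [-2.3, 2.6, 13.7]
gripper_width: 0.0
grasp_force: 6.6
time: 15.45
tool_pos: [0.5937, -0.1541, 0.1388]
tool_rot: [0.003, -0.146, 0.989, -0.001]
contact_force: [-1.9, 2.7, 14.1]
gripper_width: 0.0
grasp_force: 7.2
time: 15.7
tool_pos: [0.5942, -0.1546, 0.1387]
tool_rot: [0.004, -0.146, 0.989, -0.002]
contact_force: [-4.1, 4.1, 19.8]
gripper_width: 0.002
grasp_force: 10.0
```

```bash
python3 -m handwheel '[[[0,0,-0.001,0,0,0],[0,0,-0.001,0,0,0],[0,0,0,0,0,0]]]' 0; python3 -m handwheel '[[[0,0,0.01,0,0,0],[0,0,0.02,0,0,0],[0,0,0.03,0,0,0],[0,0,0.03,0,0,0],[0,0,0.03,0,0,0],[0,0,0,0,0,0],[0,0,0,0,0,0],[0,0,0,0,0,0]]]' 0; python3 look.py pics/c5.png; python3 -c "
from h import *
for cam in('scene','top'):
    I,D=grab_frame(cam);C=cloud(cam,D);print(cam,'stamp',disc(C,(.558,.18),.1,.12,.04),'pestle',disc(C,(.65,.208),.13,.17,.04))"
```

```text
time: 15.95
tool_pos: [0.5952, -0.1552, 0.1388]
tool_rot: [0.005, -0.146, 0.989, -0.002]
contact_force: [-5.6, 2.8, 25.2]
gripper_width: 0.001
grasp_force: 12.7
time: 16.62
tool_pos: [0.5909, -0.154, 0.249]
tool_rot: [-0.0, -0.146, 0.989, 0.0]
contact_force: [0.1, -0.1, -0.7]
gripper_width: -0.002
grasp_force: 0.0
[ 0.59087547 -0.153979    0.2490191 ] [ 0.0662242  -0.09531067 -0.65898948] 16.6167
scene {'position': [151.2, 220.6], 'conf': 0.91}
scene 0.84 z 0.052 0.173
0.1 97 x 0.609 y -0.1723 -0.1345 -0.1534
0.11 101 x 0.6092 y -0.1717 -0.1345 -0.1531
0.12 106 x 0.609 y -0.1719 -0.1346 -0.1532
0.13 109 x 0.6097 y -0.1712 -0.134 -0.1526
0.14 126 x 0.6108 y -0.175 -0.1324 -0.1537
0.15 167 x 0.6097 y -0.1732 -0.1331 -0.1532
0.16 171 x 0.6071 y -0.1699 -0.1361 -0.153
0.17 73 x 0.6006 y -0.1631 -0.1424 -0.1528
top {'position': [353.6, 168.6], 'conf': 0.86}
top 0.64 z 0.106 0.173
0.1 5 x 0.5799 y -0.1437 -0.1365 -0.1401
0.11 24 x 0.5975 y -0.1464 -0.1348 -0.1406
0.12 24 x 0.598 y -0.1456 -0.1345 -0.1401
0.13 24 x 0.5983 y -0.1451 -0.1352 -0.1402
0.14 28 x 0.5991 y -0.1421 -0.1334 -0.1377
0.15 67 x 0.6051 y -0.1517 -0.1341 -0.1429
0.16 55 x 0.6025 y -0.1524 -0.1377 -0.145
0.17 13 x 0.5958 y -0.148 -0.1434 -0.1457
scene stamp (465, array([0.5612, 0.177 ]), array([557.3, 177.7,  26.5]), np.float64(0.1066)) pestle (549, array([0.6615, 0.2022]), array([654.6, 205.4,  20.7]), np.float64(0.1468))
top stamp (686, array([0.554 , 0.1786]), array([554.4, 179.2,  26.1]), np.float64(0.1074)) pestle (485, array([0.6471, 0.2043]), array([650.1, 207.3,  20.8]), np.float64(0.1499))
```

View pics/c5.png

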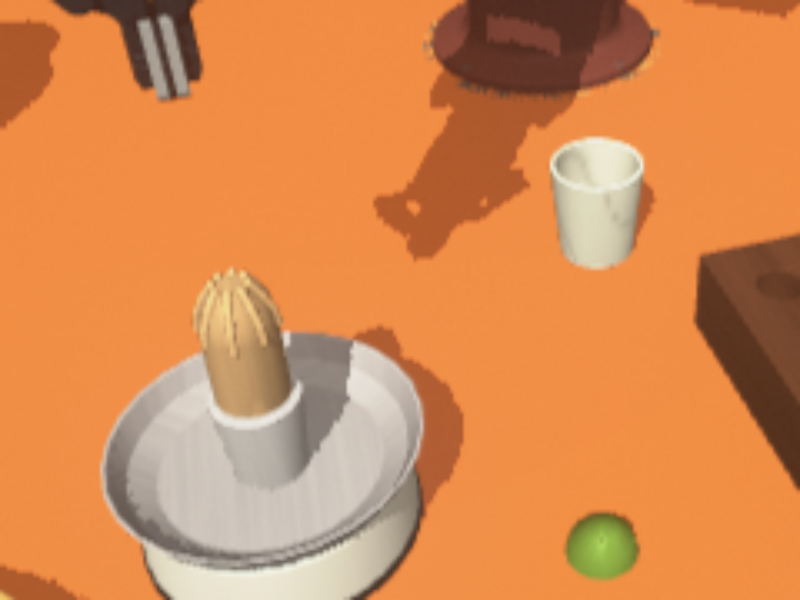

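The shoulder is home on the rim with no shank visible. The top reads 0.173 (0.172 expected), the stamp and pestle have not moved, and the arm is clear.

```bash
python3 -c "
from plant import job_done
print(job_done())"
```

```text
the job is handed in; nothing more can be done
None
```

The reamer is pressed fully home in the juicer's socket, upright and let go, with the pestle and stamp unmoved in the rack; the job was handed in after about 17 s of robot time, and no verdict was returned.

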